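Change-over of the water purifier's filters

TASK

Change over the water purifier's filters. Press the spent, brown-capped cartridge in until its push-push catch lets go, so that it springs out, and leave it standing out in its bay; press the fresh, blue-capped cartridge home in the other bay until its catch holds it. Do not disturb the glass, the mug or the yoghurt pot.

Things in the scene. Friction and masses are not known exactly. Their poses are not given: they have to be found in the camera images.
- purifier: fixed white water purifier, a case 196 mm wide and 91 mm high on the worktop, with two bays side by side in its front, axes 89 mm apart (either may be the left one), a gauge, and a spout at its rear right corner. Origin: on the worktop under the middle of the front; x: into the bays.
- spent_cartridge: spent, brown-capped filter cartridge, loose, a smooth block 150 long, 56 wide, 50 mm high, about 0.4 kg, lying in bay_a. Origin: centre of its flat front face (press here; pale spot), 44 mm above the worktop; x: along it, into the bay. Starts held by its catch, face 38 mm out of the bay's front. Pressed on to 28 mm out or less (hard stop 25) and let go, it springs out to about 70 mm.
- fresh_cartridge: fresh, blue-capped filter cartridge, loose, a smooth block 150 long, 56 wide, 50 mm high, about 0.4 kg, lying in bay_b. Origin: centre of its flat front face (press here; pale spot), 44 mm above the worktop; x: along it, into the bay. Face starts 72 to 85 mm out of the bay's front. Pressed to 28 mm out or less (hard stop 25) and let go, it is held at 38 mm; pressed so again, it is released.
- bay_a: the spent cartridge's bay, fixed, 88 mm wide, 84 high. Origin: on the worktop under the middle of its front; x: straight into the bay (the way to press), z up. Mouth 60 x 54 mm, axis at z = 44 mm; a sill with a roller, 19 mm high, stands 24 mm out below it. A spring at its back pushes the cartridge out (6 N at 68 mm out, 9 N at the stop); rolling adds up to 2 N. 
- bay_b: the fresh cartridge's bay, fixed, 88 mm wide, 84 high. Origin: on the worktop under the middle of its front; x: straight into the bay (the way to press), z up. Mouth 60 x 54 mm, axis at z = 44 mm; a sill with a roller, 19 mm high, stands 24 mm out below it. A spring at its back pushes the cartridge out (6 N at 68 mm out, 9 N at the stop); rolling adds up to 2 N. 
- tall_glass: clear glass, loose, 69 mm wide, 148 mm high, under the spout at the purifier's rear right corner. Origin: centre of its underside.
- mug_blue: white mug, red-brown inside, loose, 83 x 113 x 93 mm. Origin: middle of its underside.
- yoghurt_pot: yoghurt pot, loose, 72 mm wide, 71 mm high. Origin: centre of its underside.
There are look-alikes about, which are no part of the job. Leave any yellow look-alike of the spent_cartridge alone.

How it is judged:
By the outcome, as a careful person would: the job done as asked, in the order asked, and still so for the second after the job is handed in, with the robot touching nothing.
It also fails if it takes over 51 s, if anything falls off the work surface, if the arm or the gripper's body presses on something with over 40 N, if the wrist force passes 120 N, or if a joint passes its speed limit or range.

ROBOT

A 7-joint arm with a two-finger parallel gripper is mounted at the origin on a cart in front of the work surface, level with it; the furniture and walls round the work are solid. World frame = base frame: x ahead of the robot, y to its left, z up, the work surface at z = 0. Lengths are in m, angles in rad, forces in N, time in s.
With the tool pointing down it reaches from about 0.425 to 0.925 m from the base axis. Payload 6.8 kg.
Tool frame: the origin (TCP) lies midway between the tips of the shut fingers; the grasp point (between the pads) lies 19 mm behind it; z points along the fingers, y is the line along which they close (so a half turn about z gives the same grasp; the last joint's range is limited). The gripper opens to 85 mm and grips with 20 to 120 N. Pads are 22 mm wide; open, the fingers measure 114 mm over their backs; the gripper's body (76 mm by 85 mm) begins 54 mm behind the grasp point. The pads swing forward as they close: fully open they stand 13 mm farther back than shut.
Start: joints at [-1.429, 0.477, 0.022, 1.555, -0.011, 1.109, -0.083], TCP at [0.167, 0.654, 0.231] pointing down, gripper open.
Joint ranges: [-2.96, 2.96], [-0.34, 2.1], [-1.41, 1.46], [0.24, 2.44], [-1.37, 4.51], [0.17, 1.92], [-2.96, 2.96]. Speed limits (rad/s): [2.39, 2.39, 3.14, 3.14, 3.14, 3.14, 3.14].

INTERFACE

Orientations are given as a unit quaternion [w, x, y, z].
In Python, from station import * gives the robot as it stands.
- The arm moves only by the shell command python3 -m creep 'ROWS' [FORCE]. ROWS is JSON, a list of rows, each a list of 7 numbers: the gripper command: -1 is shut, 1 is fully open, values between are in proportion, then the shift along the world's x, y, z in mm, then the turn, a rotation vector about the world's x, y, z in rad. A call has 1 to 5 rows; each row shifts and turns the commanded pose from where the row before left it; what a row does not reach is not made up. A row lasts 1/8 s, in which the tool goes at most 62.5 mm and 10.7 degrees, less where a joint would pass 70% of its speed; a pose out of reach is approached as far as the arm can. A call is refused whole if a number of a shift passes 62.5 or a number of a turn 0.188, either way. A call with a gripper value outside its range is refused whole. The fingers move at their own pace and stop on an object; FORCE is the grip in N (left out, the last holds). Time passes only in rows, so rows that do not move let the fingers close. It gives the time, the measured TCP pose, the force, the opening and the grip force at its end, in the units of the state.
- get_obs(): the state, without advancing time (a new reading comes with each control period).
- read_camera(name): name is "scene" or "top" or "wrist"; returns (picture, depth): 400x640x3 uint8, red, green, blue; 400x640 float32, m along the optical axis (not along the pixel's ray), 0 where there is no reading.
- camera_params(name): a dict with "intrinsics" (3x3 intrinsics, pixels), "cam_to_world" (4x4, takes a point from camera to world coordinates); the wrist camera has in their place "mount" (4x4, takes a point from camera to tool coordinates, whose origin is the TCP and whose axes are the flange's). Camera axes: x right, y up, looking along -z (the intrinsics and any distortion apply to the point x, -y, -z); pixel columns grow to the right and rows downward; lengths in m; the calibration is good to about 2 mm. The wrist camera is an equidistant fisheye: a pixel r from the principal point sees the ray r / f radians off the axis. A picture is of the moment at which its call begins: read the wrist's pose just before it. camera_params takes no time and is no camera call.
- hand_in(): hands the job in; it is judged then, once.
The state is a dict: "t": time; "q": joint angles; "joint_vel": joint speeds; "joint_torque": joint torques, N m; "eef_pos": TCP position; "tool_rot": TCP orientation; "contact_force": force on the tool from outside, world axes, zero at the start; "torque": the same for the moment, N m; "gripper_width": opening from 0.0 (shut) to 1.0 (fully open); "grasp_force": force on a finger pad.
Only numpy, scipy, OpenCV 4.12 (cv2) and the standard library are available. Lean on these libraries where they do the work, as an engineer would, in place of code of your own. Each camera call takes 0.05 s, during which the arm holds its last target. There are 200 camera calls.

## Working session

There is one attempt and no reset: what is moved stays moved. The work goes in short steps, Python scripts to look and compute and a shell command to move; the robot and the scene stay as the last step left them, time stands still between calls to the robot, and variables do not carry over. Pictures are saved under pics/ and viewed, at most 10 in all, crops included, and the job is handed in when it is done.

```bash
mkdir -p pics
python3 - <<'E'
from station import *
import cv2,numpy as np
o=get_obs();print({k:np.round(v,3) for k,v in o.items()})
for n in("scene","top"):
    p,d=read_camera(n);cv2.imwrite(f"pics/{n}.png",p[...,::-1]);np.savez(f"pics/{n}.npz",p=p,d=d);c=camera_params(n);print(n,np.round(c["intrinsics"],1).tolist(),np.round(c["cam_to_world"],3).tolist(),[k for k in c])
a=cv2.imread("pics/scene.png");b=cv2.imread("pics/top.png")
E
```

```text
{'t': np.float64(0.0), 'q': array([-1.429,  0.478,  0.022,  1.556, -0.011,  1.109, -0.083]), 'joint_vel': array([ 0.   , -0.001,  0.   , -0.001,  0.   ,  0.001, -0.   ]), 'joint_torque': array([-0.0000e+00, -5.9644e+01,  1.6080e+00, -2.8120e+01,  1.2000e-02,
        9.0000e-03,  0.0000e+00]), 'eef_pos': array([0.167, 0.653, 0.23 ]), 'tool_rot': array([-0.   ,  0.125,  0.992, -0.001]), 'contact_force': array([ 0.073,  0.073, -0.214]), 'torque': array([-0.   , -0.023,  0.013]), 'grasp_force': np.float64(0.0), 'gripper_width': np.float64(1.002)}
scene [[400.2, 0.0, 319.0], [0.0, 400.2, 204.8], [0.0, 0.0, 1.0]] [[0.658, 0.419, -0.626, -0.139], [-0.753, 0.356, -0.553, -0.728], [-0.009, 0.835, 0.55, 0.649], [0.0, 0.0, 0.0, 1.0]] ['intrinsics', 'cam_to_world']
top [[384.8, 0.0, 318.0], [0.0, 384.8, 194.2], [0.0, 0.0, 1.0]] [[-0.02, 0.992, -0.128, 0.397], [-1.0, -0.02, 0.004, -0.145], [0.001, 0.128, 0.992, 1.302], [0.0, 0.0, 0.0, 1.0]] ['intrinsics', 'cam_to_world']
```

View pics/scene.png

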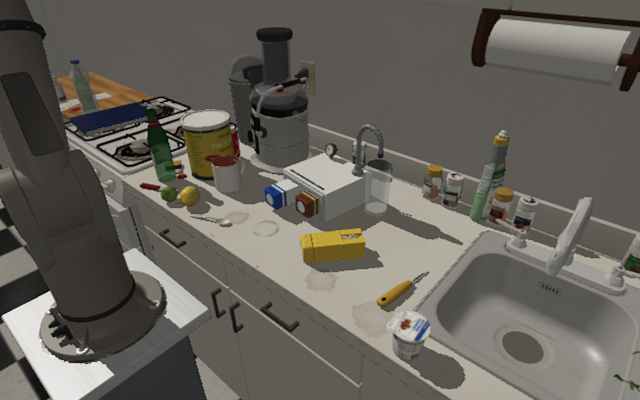

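View pics/top.png

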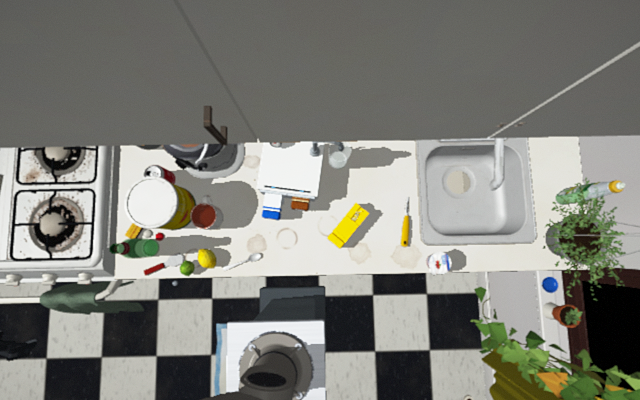

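The scene view shows the blue cap at (275,195), the brown cap at (306,204), a yellow look-alike at (333,246), the glass at (377,185), the mug at (227,172) and the yoghurt pot at (408,333). In the top view, blue is at (271,212), brown at (300,204) and the yellow block at (348,226). Candidates for the spent cartridge are brown (306,204) and yellow (333,246), and I choose brown. The blue-capped one in the left bay is the fresh cartridge.

```bash
cat > h.py <<'E'
from station import *
import cv2,numpy as np
def cloud(n,d):
    c=camera_params(n);K=c["intrinsics"];M=c["cam_to_world"];v,u=np.mgrid[:400,:640]
    P=np.stack([(u-K[0,2])/K[0,0]*d,-(v-K[1,2])/K[1,1]*d,-d],-1)
    return P@M[:3,:3].T+M[:3,3]
def masks(p):
    h=cv2.cvtColor(p,cv2.COLOR_RGB2HSV);H,S,V=h[...,0],h[...,1],h[...,2]
    return {"blue":(H>100)&(H<125)&(S>150)&(V>50),"brown":((H<16))&(S>120)&(V>40)}
def locate(n,p,d,rois):
    P=cloud(n,d)
    for k,m in masks(p).items():
        u0,v0,u1,v1=rois[k];r=np.zeros_like(m);r[v0:v1,u0:u1]=1;m=m&r&(d>0)
        m=cv2.erode(m.astype(np.uint8),np.ones((2,2)))>0
        q=P[m];top=q[q[:,2]>.064]
        print(n,k,m.sum(),"min",np.percentile(q,3,0).round(3),"max",np.percentile(q,97,0).round(3),"topN",len(top))
        if len(top)>8: print("  top rect",[np.round(x,3) for x in cv2.minAreaRect((top[:,:2]).astype(np.float32))])
        f=q[(q[:,2]<.060)&(q[:,2]>.02)]
        if len(f)>20:
            a,b=np.polyfit(f[:,1],f[:,0],1);print("  face x=%.3f y=%.3f slope dx/dy=%.3f"%(f[:,0].mean(),f[:,1].mean(),a),len(f),f[:,2].mean())
E
python3 - <<'E'
from h import *
R={"scene":{"blue":(258,175,300,215),"brown":(290,188,325,222)},"top":{"blue":(255,200,283,225),"brown":(286,193,315,215)}}
for n in R:
    z=np.load(f"pics/{n}.npz");locate(n,z["p"],z["d"],R[n])
    P=cloud(n,z["d"])
    if n=="top":
        q=P[135:205,250:330];m=(q[...,2]>.08)&(q[...,2]<.1);print("case top",m.sum(),[np.round(x,3) for x in cv2.minAreaRect(q[m][:,:2].astype(np.float32))])
        for v in(145,160,175,190,196,200): print(v,[tuple((P[v,u]*1000).astype(int)) for u in(262,290,318)])
p=np.load("pics/scene.npz")["p"][150:230,230:350]
t=np.load("pics/top.npz")["p"][130:230,240:360]
a=cv2.resize(p,None,fx=4,fy=4,interpolation=2);b=cv2.resize(t,(480,400)); b=b[:,:]
cv2.imwrite("pics/crop.png",np.vstack([a[:,:,::-1],b[:280+0,:,::-1] if 0 else cv2.resize(b,(480,270))[:,:,::-1]]))
E
```

```text
scene blue 168 min [ 0.48  -0.025  0.028] max [0.497 0.021 0.071] topN 69
  top rect [array([ 0.491, -0.   ]), array([0.049, 0.018]), np.float64(83.061)]
  face x=0.487 y=-0.020 slope dx/dy=-0.180 83 0.04289404479209506
scene brown 205 min [ 0.507 -0.12   0.025] max [ 0.54  -0.071  0.071] topN 85
  top rect [array([ 0.526, -0.094]), array([0.048, 0.035]), np.float64(85.236)]
  face x=0.518 y=-0.114 slope dx/dy=-0.557 101 0.0420098748112069
top blue 96 min [ 0.481 -0.02   0.048] max [0.501 0.025 0.072] topN 86
  top rect [array([0.492, 0.004]), array([0.048, 0.019]), np.float64(80.981)]
top brown 109 min [ 0.509 -0.113  0.064] max [ 0.541 -0.066  0.073] topN 105
  top rect [array([ 0.526, -0.09 ]), array([0.049, 0.032]), np.float64(82.502)]
case top 3076 [array([ 0.641, -0.072]), array([0.22 , 0.182]), np.float64(81.317)]
145 [(np.int64(739), np.int64(40), np.int64(1)), (np.int64(713), np.int64(-62), np.int64(92)), (np.int64(713), np.int64(-152), np.int64(88))]
160 [(np.int64(667), np.int64(28), np.int64(89)), (np.int64(664), np.int64(-61), np.int64(95)), (np.int64(662), np.int64(-151), np.int64(96))]
175 [(np.int64(618), np.int64(28), np.int64(90)), (np.int64(616), np.int64(-61), np.int64(90)), (np.int64(614), np.int64(-150), np.int64(92))]
190 [(np.int64(571), np.int64(29), np.int64(79)), (np.int64(567), np.int64(-60), np.int64(93)), (np.int64(578), np.int64(-149), np.int64(2))]
196 [(np.int64(562), np.int64(41), np.int64(-2)), (np.int64(552), np.int64(-58), np.int64(63)), (np.int64(558), np.int64(-149), np.int64(0))]
200 [(np.int64(548), np.int64(41), np.int64(-2)), (np.int64(545), np.int64(-54), np.int64(2)), (np.int64(544), np.int64(-149), np.int64(0))]
```

View pics/crop.png

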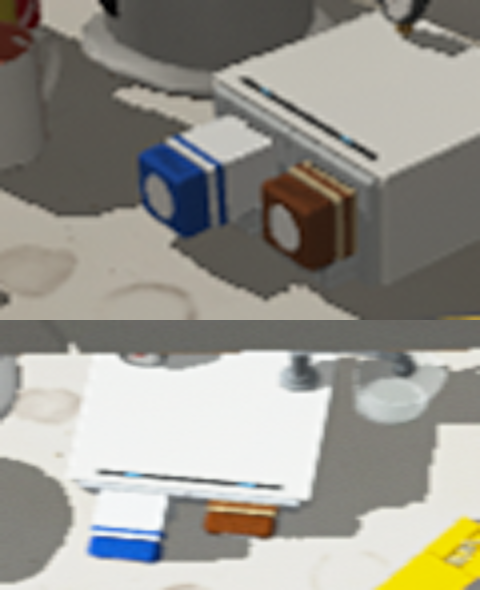

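The crop confirms it: brown is the short one on the right (spent) and blue is the long one on the left (fresh). The yaw is about -0.13 rad, and the bay axes come out 88 mm apart (89 given). The faces are at roughly brown (0.509,-0.090) and blue (0.481,0.003), so blue stands about 79 mm out. All of this agrees with the given sizes, so I'll move.

```bash
python3 -m creep '[[-1,29,-50,0,0,0,0.04],[-1,29,-50,0,0,0,0.04],[-1,29,-50,0,0,0,0.04],[-1,29,-50,0,0,0,0],[-1,29,-50,0,0,0,0]]' 40; python3 -m creep '[[-1,29,-50,0,0,0,0],[-1,29,-50,0,0,0,0],[-1,29,-50,0,0,0,0],[-1,7,-55,0,0,0,0],[-1,7,-55,0,0,0,0]]'; python3 -m creep '[[-1,7,-55,0,0,0,0],[-1,7,-55,0,0,0,0],[-1,7,-55,0,0,0,0],[-1,7,-55,0,0,0,0],[-1,0,0,0,0,0,0]]'
```

```text
t: 0.72
eef_pos: [0.3126, 0.4021, 0.2311]
tool_rot: [-0.0, 0.065, 0.998, -0.0]
contact_force: [0.9, 0.4, 0.1]
gripper_width: 0.003
grasp_force: 0.0
t: 1.35
eef_pos: [0.4129, 0.1421, 0.2311]
tool_rot: [-0.0, 0.065, 0.998, -0.0]
contact_force: [0.8, 0.1, -0.2]
gripper_width: 0.001
grasp_force: 0.0
t: 1.98
eef_pos: [0.4405, -0.0801, 0.2314]
tool_rot: [0.0, 0.069, 0.998, -0.001]
contact_force: [-0.5, 0.5, -0.3]
gripper_width: 0.005
grasp_force: 0.0
```

```bash
cat >> h.py <<'E'
from scipy.spatial.transform import Rotation as Ro
def wcloud(d,o):
    c=camera_params("wrist");K=c["intrinsics"];v,u=np.mgrid[:400,:640]
    x=(u-K[0,2])/K[0,0];y=(v-K[1,2])/K[1,1];r=np.hypot(x,y)+1e-9
    P=np.stack([np.tan(r)*x/r*d,-np.tan(r)*y/r*d,-d],-1)@c["mount"][:3,:3].T+c["mount"][:3,3]
    q=o["tool_rot"];return P@Ro.from_quat([q[1],q[2],q[3],q[0]]).as_matrix().T+o["eef_pos"]
def wlook(name):
    o=get_obs();p,d=read_camera("wrist");cv2.imwrite(f"pics/{name}.png",p[...,::-1]);P=wcloud(d,o)
    n=np.array([np.cos(.13),-np.sin(.13)]);t=np.array([np.sin(.13),np.cos(.13)])
    for k,m in masks(p).items():
        q=P[m&(d>0)];q=q[(q[:,2]>.06)&(q[:,2]<.078)&(q[:,0]>.44)&(q[:,0]<.6)&(abs(q[:,1]+.05)<.15)]
        if len(q)<50: print(k,"few",len(q));continue
        a,s=q[:,:2]@n,q[:,:2]@t
        # front edge: per-slice minimum along n
        e=[(sb,np.percentile(a[abs(s-sb)<.003],2)) for sb in np.arange(s.min()+.008,s.max()-.008,.006) if (abs(s-sb)<.003).sum()>5]
        e=np.array(e);print(k,len(q),"z",q[:,2].mean().round(3),"front along %.4f, slope %.3f; lateral %.4f..%.4f mid %.4f"%(e[:,1].mean(),np.polyfit(e[:,0],e[:,1],1)[0],*np.percentile(s,[1,99]),np.percentile(s,[1,99]).mean()))
    e=o["eef_pos"][:2];print("tcp along %.4f lat %.4f"%(e@n,e@t),o["eef_pos"].round(4),"t",o["t"])
    return p,d,P
E
python3 -c "
from h import *
wlook('w1')"
```

```text
blue 1205 z 0.067 front along 0.4772, slope 0.059; lateral 0.0420..0.0956 mid 0.0688
brown 471 z 0.066 front along 0.5167, slope 0.009; lateral -0.0467..0.0079 mid -0.0194
tcp along 0.4472 lat -0.0223 [ 0.4405 -0.0801  0.2314] t 1.975
```

View pics/w1.png

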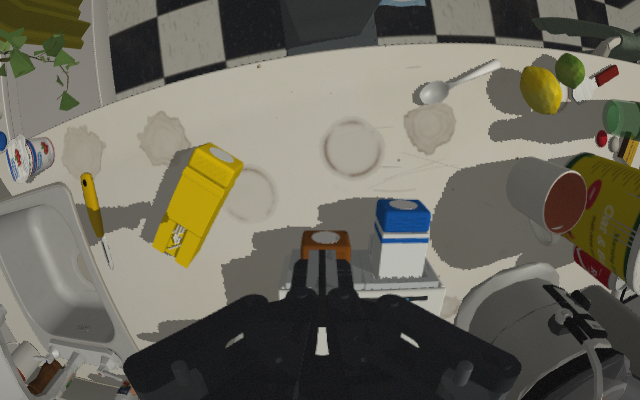

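The wrist view shows the brown cap's face at (325,238), straight ahead of the shut fingers, and the blue cap at (403,212). The yellow block is at (200,205), clear of the path. Face positions match the first measurement, so I'll go down in front of the brown face and approach.

```bash
python3 -m creep '[[-1,0,3,-49,0,0,0],[-1,0,0,-49,0,0,0],[-1,0,0,-49,0,0,0],[-1,0,0,-49,0,0,0],[-1,0,0,0,0,0,0]]'; python3 -m creep '[[-1,20,-3,0,0,0,0],[-1,15,-2,0,0,0,0],[-1,10,-1,0,0,0,0],[-1,5,-1,0,0,0,0],[-1,0,0,0,0,0,0]]'
```

```text
t: 2.65
eef_pos: [0.4379, -0.0714, 0.0327]
tool_rot: [-0.004, 0.064, 0.998, -0.0]
contact_force: [-0.2, 0.1, 0.4]
gripper_width: -0.001
grasp_force: 0.0
t: 3.28
eef_pos: [0.4909, -0.0799, 0.0356]
tool_rot: [0.0, 0.065, 0.998, 0.0]
contact_force: [-0.2, 0.1, -0.4]
gripper_width: 0.001
grasp_force: 0.0
```

```bash
python3 -m creep '[[-1,0,-4,0,0,0,0],[-1,3,-0.5,0,0,0,0],[-1,3,-0.5,0,0,0,0],[-1,0,0,0,0,0,0]]'; python3 -m creep '[[-1,3,-0.5,0,0,0,0],[-1,0,0,0,0,0,0]]'
```

```text
t: 3.78
eef_pos: [0.4972, -0.085, 0.0353]
tool_rot: [0.0, 0.065, 0.998, -0.0]
contact_force: [0.3, -0.4, 0.7]
gripper_width: -0.001
grasp_force: 0.0
t: 4.03
eef_pos: [0.5, -0.0854, 0.0353]
tool_rot: [-0.0, 0.065, 0.998, 0.0]
contact_force: [-0.3, -0.1, -0.2]
gripper_width: 0.002
grasp_force: 0.0
```

```bash
python3 -m creep '[[-1,2,-0.3,0,0,0,0],[-1,2,-0.3,0,0,0,0],[-1,0,0,0,0,0,0]]'; python3 -m creep '[[-1,2,-0.3,0,0,0,0],[-1,2,-0.3,0,0,0,0],[-1,0,0,0,0,0,0]]'
```

```text
t: 4.4
eef_pos: [0.5005, -0.0856, 0.0348]
tool_rot: [-0.003, 0.065, 0.998, 0.001]
contact_force: [-8.1, 1.9, 7.7]
gripper_width: 0.0
grasp_force: 4.4
t: 4.78
eef_pos: [0.5034, -0.0861, 0.0346]
tool_rot: [-0.004, 0.065, 0.998, 0.001]
contact_force: [-12.1, 1.3, 9.8]
gripper_width: -0.002
grasp_force: 5.8
```

```bash
python3 -m creep '[[-1,3,-0.4,0.5,0,0,0],[-1,3,-0.4,0.5,0,0,0],[-1,0,0,0,0,0,0]]'; python3 -m creep '[[-1,3,-0.4,0,0,0,0],[-1,0,0,0,0,0,0]]'
```

```text
t: 5.15
eef_pos: [0.5077, -0.0867, 0.0348]
tool_rot: [-0.006, 0.065, 0.998, 0.001]
contact_force: [-12.5, 1.8, 5.8]
gripper_width: 0.003
grasp_force: 6.5
t: 5.4
eef_pos: [0.51, -0.0871, 0.0348]
tool_rot: [-0.007, 0.065, 0.998, 0.001]
contact_force: [-14.6, 2.1, 7.7]
gripper_width: 0.0
grasp_force: 7.6
```

```bash
python3 -m creep '[[-1,2,-0.3,0,0,0,0],[-1,0,0,0,0,0,0]]'; python3 -m creep '[[-1,2,-0.3,0,0,0,0],[-1,0,0,0,0,0,0]]'
```

```text
t: 5.65
eef_pos: [0.5129, -0.0875, 0.0348]
tool_rot: [-0.006, 0.065, 0.998, 0.001]
contact_force: [-12.6, 0.9, 4.2]
gripper_width: 0.001
grasp_force: 6.1
t: 5.9
eef_pos: [0.5136, -0.0876, 0.0347]
tool_rot: [-0.007, 0.065, 0.998, 0.001]
contact_force: [-16.7, 2.6, 9.9]
gripper_width: 0.0
grasp_force: 8.2
```

```bash
python3 -m creep '[[-1,-30,4,0,0,0,0],[-1,-40,5,0,0,0,0],[-1,-10,1,0,0,0,0],[-1,0,0,40,0,0,0],[-1,0,0,40,0,0,0]]'; python3 -m creep '[[-1,0,0,60,0,0,0],[-1,0,0,60,0,0,0],[-1,0,0,0,0,0,0],[-1,0,0,0,0,0,0]]'; python3 -c "
from h import *
wlook('w2')"
```

```text
t: 6.52
eef_pos: [0.4414, -0.0786, 0.1174]
tool_rot: [0.0, 0.065, 0.998, -0.0]
contact_force: [0.8, -0.0, 0.2]
gripper_width: 0.002
grasp_force: 0.0
t: 7.02
eef_pos: [0.4411, -0.0782, 0.2363]
tool_rot: [0.0, 0.065, 0.998, 0.0]
contact_force: [0.0, -0.7, 0.6]
gripper_width: -0.001
grasp_force: 0.0
blue 1188 z 0.067 front along 0.4769, slope 0.026; lateral 0.0424..0.0955 mid 0.0690
brown 1313 z 0.067 front along 0.4864, slope 0.029; lateral -0.0454..0.0083 mid -0.0185
tcp along 0.4475 lat -0.0204 [ 0.4411 -0.0782  0.2363] t 7.025
```

The spent cartridge now stands about 68 mm out. Next is the fresh one.

```bash
python3 -m creep '[[-1,2,45,0,0,0,0],[-1,2,45,0,0,0,0],[-1,0,0,-50,0,0,0],[-1,0,0,-50,0,0,0],[-1,0,0,0,0,0,0]]'; python3 -m creep '[[-1,0,0,-50,0,0,0],[-1,0,0,-40,0,0,0],[-1,0,0,-11,0,0,0],[-1,0,0,0,0,0,0]]'
```

```text
t: 7.7
eef_pos: [0.441, 0.0107, 0.1326]
tool_rot: [-0.005, 0.065, 0.998, -0.002]
contact_force: [-0.5, -1.0, 0.4]
gripper_width: -0.001
grasp_force: 0.0
t: 8.2
eef_pos: [0.4455, 0.0114, 0.0361]
tool_rot: [0.0, 0.065, 0.998, 0.0]
contact_force: [0.6, 0.3, 0.6]
gripper_width: -0.0
grasp_force: 0.0
```

```bash
python3 -m creep '[[-1,10,-1.2,0,0,0,0],[-1,10,-1.2,0,0,0,0],[-1,5,-0.6,0,0,0,0],[-1,5,-0.6,0,0,0,0],[-1,0,0,0,0,0,0]]'; python3 -m creep '[[-1,5,-0.6,0.3,0,0,0],[-1,5,-0.6,0.3,0,0,0],[-1,5,-0.6,0.3,0,0,0],[-1,5,-0.6,0.3,0,0,0],[-1,0,0,0,0,0,0]]'
```

```text
t: 8.82
eef_pos: [0.4751, 0.0079, 0.0353]
tool_rot: [0.0, 0.065, 0.998, -0.0]
contact_force: [-0.8, 0.1, 0.0]
gripper_width: -0.002
grasp_force: 0.0
t: 9.45
eef_pos: [0.4911, 0.0057, 0.0356]
tool_rot: [-0.004, 0.065, 0.998, 0.0]
contact_force: [-9.4, 1.1, 5.0]
gripper_width: 0.002
grasp_force: 4.8
```

```bash
python3 -m creep '[[-1,5,-0.6,0,0,0,0],[-1,5,-0.6,0,0,0,0],[-1,5,-0.6,0,0,0,0],[-1,5,-0.6,0,0,0,0],[-1,0,0,0,0,0,0]]'; python3 -m creep '[[-1,5,-0.6,0,0,0,0],[-1,4,-0.5,0,0,0,0],[-1,0,0,0,0,0,0]]'
```

```text
t: 10.07
eef_pos: [0.5107, 0.0028, 0.0356]
tool_rot: [-0.004, 0.065, 0.998, -0.0]
contact_force: [-11.1, -0.1, 7.1]
gripper_width: 0.001
grasp_force: 5.5
t: 10.45
eef_pos: [0.519, 0.0015, 0.0356]
tool_rot: [-0.005, 0.065, 0.998, -0.0]
contact_force: [-13.1, -0.0, 9.5]
gripper_width: 0.001
grasp_force: 6.5
```

```bash
python3 -m creep '[[-1,3,-0.3,0,0,0,0],[-1,2,-0.2,0,0,0,0],[-1,0,0,0,0,0,0]]'; python3 -m creep '[[-1,2,-0.2,0,0,0,0],[-1,0,0,0,0,0,0]]'
```

```text
t: 10.82
eef_pos: [0.5234, 0.0009, 0.0354]
tool_rot: [-0.005, 0.065, 0.998, -0.0]
contact_force: [-13.1, -0.9, 7.5]
gripper_width: -0.0
grasp_force: 6.4
t: 11.08
eef_pos: [0.5257, 0.0005, 0.0354]
tool_rot: [-0.005, 0.065, 0.998, -0.0]
contact_force: [-13.8, -1.7, 7.4]
gripper_width: 0.002
grasp_force: 6.4
```

```bash
python3 -m creep '[[-1,2,-0.2,0,0,0,0],[-1,0,0,0,0,0,0]]'
```

```text
t: 11.32
eef_pos: [0.5271, 0.0003, 0.0354]
tool_rot: [-0.006, 0.065, 0.998, -0.0]
contact_force: [-14.8, -0.6, 10.2]
gripper_width: -0.001
grasp_force: 7.3
```

One more small push to reach the stop, then I'll back off and look.

```bash
python3 -m creep '[[-1,1.5,-0.2,0,0,0,0],[-1,0,0,0,0,0,0]]'; python3 -m creep '[[-1,-15,2,0,0,0,0],[-1,-30,3,0,0,0,0],[-1,-40,4,0,0,0,0],[-1,0,0,40,0,0,0],[-1,0,0,40,0,0,0]]'; python3 -m creep '[[-1,0,0,60,0,0,0],[-1,0,0,60,0,0,0],[-1,0,0,0,0,0,0],[-1,0,0,0,0,0,0]]'; python3 -c "
from h import *
wlook('w3')
p,d=read_camera('scene');cv2.imwrite('pics/s3.png',p[...,::-1])"
```

```text
t: 11.58
eef_pos: [0.527, 0.0003, 0.0353]
tool_rot: [-0.007, 0.065, 0.998, -0.0]
contact_force: [-18.8, 0.1, 15.8]
gripper_width: -0.001
grasp_force: 9.6
t: 12.2
eef_pos: [0.4495, 0.01, 0.1175]
tool_rot: [0.0, 0.065, 0.998, -0.0]
contact_force: [1.4, -0.3, 0.4]
gripper_width: -0.001
grasp_force: 0.0
t: 12.7
eef_pos: [0.4495, 0.0102, 0.2365]
tool_rot: [0.0, 0.065, 0.998, 0.0]
contact_force: [-1.2, 0.7, -0.4]
gripper_width: 0.001
grasp_force: 0.0
blue 371 z 0.066 front along 0.5183, slope 0.008; lateral 0.0425..0.0971 mid 0.0698
brown 1207 z 0.067 front along 0.4864, slope 0.019; lateral -0.0443..0.0090 mid -0.0176
tcp along 0.4444 lat 0.0684 [0.4495 0.0102 0.2365] t 12.7
```

View pics/w3.png

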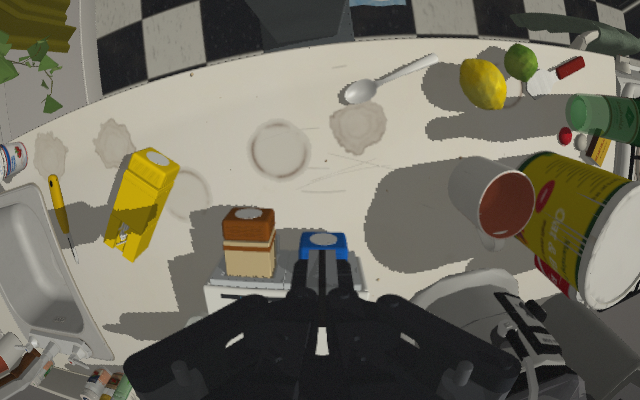

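View pics/s3.png

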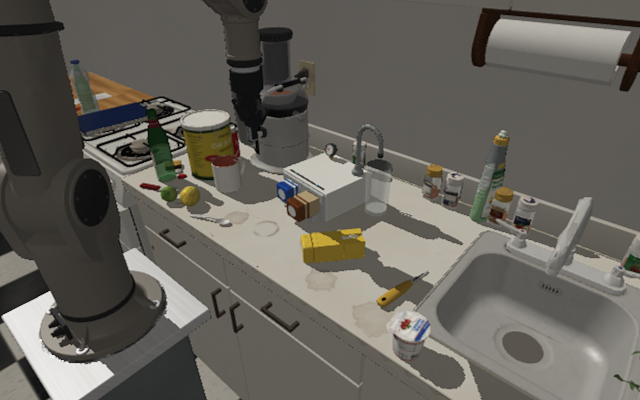

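The wrist view shows brown standing out at (248,225) and blue held in at (323,243), about 38 mm out. The scene view shows the glass (377,185), mug (227,172) and pot (408,333) where they started, and the arm is clear.

```bash
python3 -c "
from station import *
print(hand_in())"
```

```text
the job is handed in; nothing more can be done
None
```

I handed the job in at about 13 s: the spent, brown-capped cartridge is released and standing about 68 mm out, the fresh, blue-capped one is held by its catch at about 38 mm, and the glass, mug and yoghurt pot are undisturbed.

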